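# Square the bearing plate into the corner stop and fit its dust cap

## Task

Slide the steel bearing plate along the bench until two of its edges lie flat against both rails of the corner stop. Then fit the dust cap over the plate's stud and press it straight down until it clicks and sits flush on the plate; do not ease off at the click, and finish with the gripper still bearing down on the seated cap with a good 10 N, the plate still flat against both rails. Leave the pipe ring, the nut and the arbor where they lie.

Things in the scene. Friction and masses are not known exactly. Their poses are not given: they have to be found in the camera images.
- corner_stop: Fixed grey L of two rails, 22 mm high (26 at the bolt heads), 18 mm thick, turned up to 0.25 rad. Origin: inside corner of the L, on the bench. The far rail's stop face is the plane x = 0 of this frame, from y = 0 to -105 mm; the left rail's is the plane y = 0, from x = 0 to -105 mm. The plate belongs in the quadrant x < 0, y < 0.
- plate: Loose steel plate, 90 (its x) by 80 (its y) by 14 mm, 0.6 kg, flat on the bench; slides when pushed at an edge. Origin: centre of its underside. Its axes start within 0.25 rad of the corner stop's. Registered, its +x edge is on the far rail and its +y edge on the left rail: origin at x = -45, y = -40 mm in the corner stop's frame, axes parallel. A stud stands in its middle.
- plate_seat (a point): Point on the stud's axis in the plate's top face, 14 mm above the bench, where the cap's underside seats. The stud is 18.4 mm in diameter and 28 mm high from here, its top 6 mm tapered to 8 mm diameter; four small brass springs stand out from its sides, 24.6 mm across, widest 8 mm above this point.
- cap: Loose knurled aluminium cap, 37 mm diameter, 36 mm high, 60 g, mouth down on the bench. Origin: centre of its mouth (underside), z up. Mouth 20 mm wide with a 4 mm high lip, wider above, 32 mm deep. Pushed down on the stud, the lip meets the springs about 12 mm above the seat, the push peaks at about 8 to 18 N at 6 to 8 mm above it, then drops, and below 4 mm it is drawn down onto the plate.
- ring: Bystander: short ring cut from pipe, 48 mm in diameter, 23 mm high; origin at the centre of its underside. Leave it.
- nut: Bystander: rusty hexagon nut, 26 mm across, 11 mm high; origin at the centre of its underside. Leave it.
- arbor: Bystander: short steel arbor lying down, 73x84x35 mm; origin at the centre of its underside. Leave it.
- stud_tip (a point): Top of the stud, 42 mm above the bench, on its axis.
There are look-alikes about, which are no part of the job. Leave any green look-alike of the plate alone.

How it is judged:
By the outcome, as a careful person would: the job done as asked, in the order asked, and still so for the second after the job is handed in, while the arm keeps its last pose, push and grip.
It also fails if it takes over 72 s, if anything falls off the work surface, if the arm or the gripper's body presses on something with over 40 N, if the wrist force passes 120 N, or if a joint passes its speed limit or range.

## Robot

A 6-joint arm with a two-finger parallel gripper is mounted at the origin on a cart in front of the work surface, level with it; the furniture and walls round the work are solid. World frame = base frame: x ahead of the robot, y to its left, z up, the work surface at z = 0. Lengths are in m, angles in rad, forces in N, time in s.
With the tool pointing down it reaches from about 0.3 to 0.875 m from the base axis. Payload 6.4 kg.
Tool frame: the origin (TCP) lies at the very end of the fingers, on their centre line; the grasp point (between the pads) lies 19 mm behind it; z points along the fingers, y is the line along which they close (so a half turn about z gives the same grasp; the last joint's range is limited). The gripper opens to 85 mm and grips with 20 to 120 N. Pads are 22 mm wide; open, the fingers measure 114 mm over their backs; the gripper's body (76 mm by 85 mm) begins 54 mm behind the grasp point. The pads swing forward as they close: fully open they stand 13 mm farther back than shut.
Start: joints at [-1.385, 0.181, 1.607, -0, 1.354, -0.206], TCP at [0.22, -0.531, 0.231] pointing down, gripper open.
Joint ranges: [-2.99, 2.99], [-0.89, 2.07], [0.3, 2.58], [-1.14, 4.28], [0, 2.63], [-3.12, 3.12]. Speed limits (rad/s): [2.57, 2.57, 3.01, 3.14, 3.14, 3.14].

## Interface

Orientations are given as a rotation vector (axis times angle).
In Python, from bench import bot gives the robot as it stands.
- The arm moves only by the shell command python3 -m crank 'ROWS' [FORCE]. ROWS is a JSON list of rows, 1 to 8 of them, each of 5 numbers: the opening from 0.0 (shut) to 1.0 (fully open), then dx, dy, dz in m, then a turn about the tool's z in rad; each row is the pose to reach, as a shift and turn from the pose commanded when the command began, along the tool's axes at that moment; what a row does not reach only later rows make up. A row lasts 1/8 s, in which the tool goes at most 0.0625 m and 0.188 rad, less where a joint would pass 70% of its speed; a pose out of reach is approached as far as the arm can. The fingers move at their own pace and stop on an object; FORCE is the grip in N (left out, the last holds). Time passes only in rows, so rows that do not move let the fingers close. It prints the time, the measured TCP pose, the force, the opening and the grip force at its end.
- bot.get_state(): the state, without advancing time (a new reading comes with each control period).
- bot.camera(name): name is "scene" or "top" or "wrist"; returns a dict with "img" (420x560x3 uint8, blue, green, red), "K" (3x3 intrinsics, pixels), "R" (3x3) and "t" (3): a world point X has camera coordinates R X + t; the wrist camera has in their place "mount" (4x4, takes a point from camera to tool coordinates, whose origin is the TCP and whose axes are the flange's). Camera axes: x right, y down, z forward; pixel columns grow to the right and rows downward; lengths in m; the calibration is good to about 2 mm. The wrist camera is an equidistant fisheye: a pixel r from the principal point sees the ray r / f radians off the axis. A picture is of the moment at which its call begins: read the wrist's pose just before it. There is no depth.
- bot.hand_in(): hands the job in; it is judged then, once.
The state is a dict: "t": time; "qpos": joint angles; "joint_velocities": joint speeds; "joint_efforts": joint torques, N m; "tcp_pos": TCP position; "eef_rot": TCP orientation; "force": force on the tool from outside, world axes, zero at the start; "wrist_torque": the same for the moment, N m; "width": opening from 0.0 (shut) to 1.0 (fully open); "grasp_force": force on a finger pad.
Only numpy, scipy, OpenCV 4.12 (cv2) and the standard library are available. Lean on these libraries where they do the work, as an engineer would, in place of code of your own. Each camera call takes 0.05 s, during which the arm holds its last target. There are 200 camera calls.

## Working session

There is one attempt and no reset: what is moved stays moved. The work goes in short steps, Python scripts to look and compute and a shell command to move; the robot and the scene stay as the last step left them, time stands still between calls to the robot, and variables do not carry over. Pictures are saved under pics/ and viewed, at most 12 in all, crops included, and the job is handed in when it is done.

```bash
ls; mkdir -p pics; python3 - <<'E'
from bench import bot
import cv2,numpy as np
s=bot.get_state();print({k:np.round(v,3).tolist() for k,v in s.items()})
for n in("top","scene"):
    c=bot.camera(n);cv2.imwrite(f"pics/{n}0.png",c["img"]);np.savez(f"{n}0.npz",**c);print(n,c["K"].tolist(),np.round(c["R"],3).tolist(),np.round(c["t"],3).tolist())
E
```

```text
pics
{'t': 0.0, 'qpos': [-1.385, 0.182, 1.608, 0.0, 1.354, -0.206], 'joint_velocities': [0.001, -0.001, 0.0, 0.001, -0.001, 0.001], 'joint_efforts': [-0.001, -44.488, -35.134, -0.0, 0.009, -0.0], 'tcp_pos': [0.219, -0.531, 0.23], 'eef_rot': [-3.08, -0.611, -0.0], 'force': [-1.167, -1.003, 0.121], 'wrist_torque': [0.058, 0.022, 0.05], 'grasp_force': 0.0, 'width': 1.0}
top [[445.5088934202014, 0.0, 284.28775471810036], [0.0, 445.5088934202014, 208.4197531004464], [0.0, 0.0, 1.0]] [[0.022, -1.0, -0.002], [-0.992, -0.022, -0.121], [0.121, 0.005, -0.993]] [-0.049, 0.539, 1.282]
scene [[404.6940751389029, 0.0, 279.77969127396705], [0.0, 404.6940751389029, 218.49289002769922], [0.0, 0.0, 1.0]] [[0.87, -0.492, 0.026], [-0.179, -0.365, -0.914], [0.459, 0.79, -0.406]] [-0.481, 0.141, 0.753]
```

View pics/top0.png

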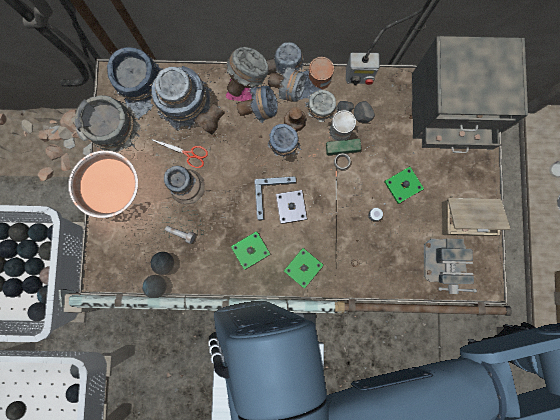

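View pics/scene0.png

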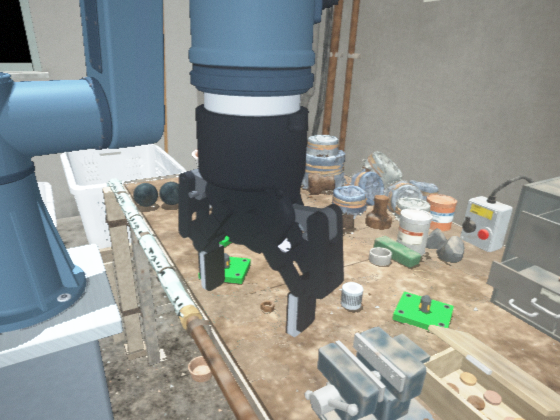

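The top view shows the grey plate at about (291,206), the grey L's inside corner near (263,185), the white cap at (376,214), the nut at (354,262), and three green look-alikes. The scene view is mostly blocked by the gripper. Next I'll write helpers and take rough positions from the top view.

```bash
cat > h.py <<'E'
import numpy as np,cv2
from scipy.spatial.transform import Rotation as Ro
from bench import bot
def top_ray(c,uv,z):
    d=np.array([(uv[0]-c["K"][0,2])/c["K"][0,0],(uv[1]-c["K"][1,2])/c["K"][1,1],1])
    o=-c["R"].T@c["t"];w=c["R"].T@d
    return o+w*(z-o[2])/w[2]
def wpose(s):
    T=np.eye(4);T[:3,:3]=Ro.from_rotvec(s["eef_rot"]).as_matrix();T[:3,3]=s["tcp_pos"];return T
def wrist(): # picture with world pose of camera
    s=bot.get_state();c=dict(bot.camera("wrist"));c["T"]=wpose(s)@c["mount"];return c
def wrist_ray(c,uv,z):
    K=c["K"];a=np.array([(uv[0]-K[0,2])/K[0,0],(uv[1]-K[1,2])/K[1,1]]);th=np.hypot(*a)
    d=np.r_[a/th*np.sin(th),np.cos(th)] if th>1e-9 else np.array([0,0,1.])
    w=c["T"][:3,:3]@d;o=c["T"][:3,3];return o+w*(z-o[2])/w[2]
def wproj(c,X):
    p=np.linalg.inv(c["T"])@np.r_[X,1];r=np.hypot(p[0],p[1]);th=np.arctan2(r,p[2]);K=c["K"]
    return np.array([K[0,2]+K[0,0]*th*p[0]/r,K[1,2]+K[1,1]*th*p[1]/r])
def tool(dw): # world vector -> tool axes
    return np.linalg.inv(wpose(bot.get_state())[:3,:3])@np.asarray(dw)
E
python3 - <<'E'
from h import *
c=dict(np.load("top0.npz"))
for n,uv,z in [("plate",(291,207),.014),("corner",(263,185),.022),("cap",(376,214),.036),("ring",(343,161),.023),("nut",(354,262),.011),("green",(405,185),.014)]:print(n,top_ray(c,uv,z).round(3))
print(wpose(bot.get_state()).round(3)); w=wrist();print(w["mount"].round(3),w["K"])
P=top_ray(c,(291,207),.014); print("tool delta to above plate",tool([P[0]-.07-.219,P[1]+.531,0]).round(3))
cv2.imwrite("pics/topcrop.png",cv2.resize(c["img"][120:280,140:420],None,fx=2.8,fy=2.8,interpolation=cv2.INTER_CUBIC))
E
```

```text
plate [ 0.547 -0.057  0.014]
corner [0.61  0.028 0.022]
cap [ 0.529 -0.307  0.036]
ring [ 0.689 -0.211  0.023]
nut [ 0.388 -0.247  0.011]
green [ 0.621 -0.399  0.014]
[[ 0.924  0.382 -0.     0.219]
 [ 0.382 -0.924  0.002 -0.531]
 [ 0.    -0.002 -1.     0.23 ]
 [ 0.     0.     0.     1.   ]]
[[ 0.    -0.953 -0.302  0.078]
 [ 1.     0.001 -0.001 -0.   ]
 [ 0.001 -0.302  0.953 -0.143]
 [ 0.     0.     0.     1.   ]] [[325.1922621    0.         280.55469644]
 [  0.         325.1922621  210.57491578]
 [  0.           0.           1.        ]]
tool delta to above plate [ 0.419 -0.339  0.001]
```

View pics/topcrop.png

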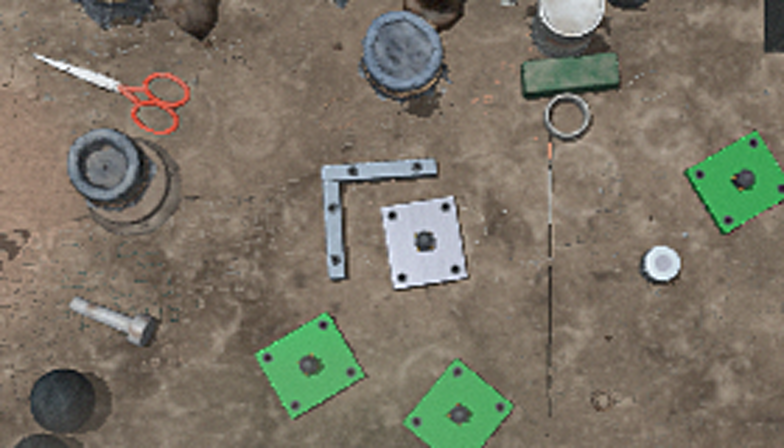

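The crop confirms the grey plate with its stud at about (425,240), the L with its inside corner near (340,180), the cap at (661,264) and the ring at (568,116). The rails are turned about +0.08 rad. I'll move in for a close wrist view.

```bash
R='[1,0.295,-0.16,0.03,0.31]'; python3 -m crank '[[1,0.295,-0.16,0.03,0.31],[1,0.295,-0.16,0.03,0.31],[1,0.295,-0.16,0.03,0.31],[1,0.295,-0.16,0.03,0.31],[1,0.295,-0.16,0.03,0.31],[1,0.295,-0.16,0.03,0.31],[1,0.295,-0.16,0.03,0.31],[1,0.295,-0.16,0.03,0.31]]' 20
python3 - <<'E'
from h import *
w=wrist();np.savez("w1.npz",**w);cv2.imwrite("pics/w1.png",w["img"]);print(wpose(bot.get_state()).round(3))
print(wproj(w,[.529,-.307,.036]),wproj(w,[.547,-.057,.014]))
E
```

```text
t: 1.15
tcp_pos: [0.4308, -0.2715, 0.2013]
eef_rot: [3.139, 0.128, -0.001]
force: [0.2, -0.2, 1.0]
width: 0.999
grasp_force: 0.0
[[ 0.997  0.081 -0.     0.431]
 [ 0.081 -0.997 -0.    -0.272]
 [-0.     0.    -1.     0.201]
 [ 0.     0.     0.     1.   ]]
[327.61433893  93.88779748] [96.74253984 72.931673  ]
```

View pics/w1.png

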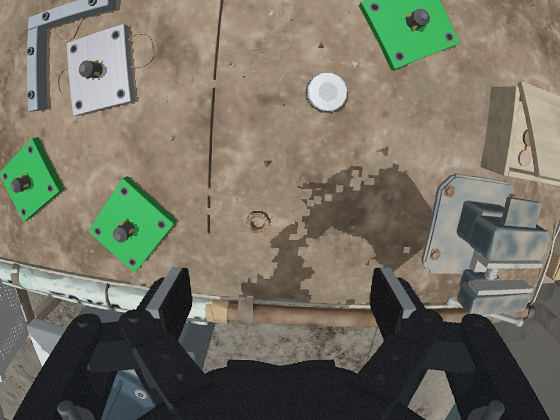

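The wrist view shows the cap top at (327,92), the plate's stud at about (92,68), the rails at upper left and the nut at (258,221). The projections of my rough positions agree with it. Next I'll fix the cap here and get a closer view of the plate.

```bash
python3 -m crank '[[1,0.03,-0.25,0.05,0],[1,0.03,-0.25,0.05,0],[1,0.03,-0.25,0.05,0],[1,0.03,-0.25,0.05,0],[1,0.03,-0.25,0.05,0],[1,0.03,-0.25,0.05,0]]'
python3 - <<'E'
from h import *
w=dict(np.load("w1.npz"));g=w["img"]
m=cv2.inRange(g[60:125,295:360],(150,150,150),(255,255,255))
n,l,s,ce=cv2.connectedComponentsWithStats(m);i=1+s[1:,4].argmax();uv=ce[i]+[295,60]
print("cap",s[i],uv,wrist_ray(w,uv,.036).round(4))
w=wrist();np.savez("w2.npz",**w);cv2.imwrite("pics/w2.png",w["img"]);print(w["T"].round(3)[:3,3])
E
```

```text
t: 1.95
tcp_pos: [0.4408, -0.0201, 0.1515]
eef_rot: [3.138, 0.129, 0.001]
force: [0.2, -1.2, 0.5]
width: 1.005
grasp_force: 0.0
cap [  13   13   39   38 1175] [327.01446809  91.20595745] [ 0.5315 -0.3062  0.036 ]
[ 0.519 -0.013  0.295]
```

View pics/w2.png

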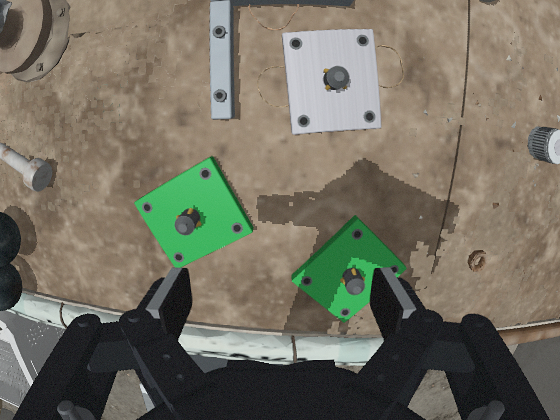

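This view shows the plate's corners near (284,32), (374,28), (381,128) and (293,134), the left rail at columns 210–235, and the far rail cut off at the top. I'll shift forward to see all of it and measure.

```bash
python3 -m crank '[[1,0.07,0,0,0],[1,0.07,0,0,0],[1,0.07,0,0,0]]'
python3 - <<'E'
from h import *
w=wrist();np.savez("w3.npz",**w);g=w["img"];cv2.imwrite("pics/w3.png",cv2.resize(g[20:250,170:430],None,fx=2.4,fy=2.4))
hsv=cv2.cvtColor(g,cv2.COLOR_BGR2HSV);m=((hsv[...,2]>165)&(hsv[...,1]<45)).astype(np.uint8)*255
m[250:]=0;m=cv2.morphologyEx(m,cv2.MORPH_CLOSE,np.ones((5,5)))
cs=sorted(cv2.findContours(m,0,2)[0],key=cv2.contourArea)[-3:]
for c in cs:
    r=cv2.minAreaRect(c);ap=cv2.approxPolyDP(cv2.convexHull(c),6,True)[:,0];print(cv2.contourArea(c),r,ap.tolist());print([wrist_ray(w,p,.014)[:2].round(4).tolist() for p in ap])
E
```

```text
t: 2.38
tcp_pos: [0.5106, -0.0153, 0.1512]
eef_rot: [3.139, 0.125, -0.001]
force: [0.8, 0.5, -0.8]
width: 0.999
grasp_force: 0.0
1269.0 ((495.300048828125, 38.099971771240234), (47.85185241699219, 34.435447692871094), 63.43495178222656) [[484, 17], [501, 19], [513, 35], [505, 60], [490, 58], [478, 42]]
[[0.7131, -0.1973], [0.7182, -0.2194], [0.7056, -0.2361], [0.675, -0.2262], [0.6717, -0.2064], [0.6841, -0.1907]]
4734.0 ((282.09417724609375, 125.51268005371094), (141.64959716796875, 145.95999145507812), 88.21009063720703) [[352, 57], [353, 74], [230, 198], [215, 198], [208, 59]]
[[0.642, -0.0654], [0.627, -0.0675], [0.5081, 0.0307], [0.5071, 0.0445], [0.6305, 0.0571]]
6404.5 ((332.67327880859375, 152.732666015625), (92.14044189453125, 95.72257995605469), 84.2894058227539) [[370, 106], [380, 168], [313, 201], [289, 197], [281, 112]]
[[0.601, -0.0853], [0.5472, -0.1016], [0.5113, -0.044], [0.5132, -0.0221], [0.5874, -0.009]]
```

View pics/w3.png

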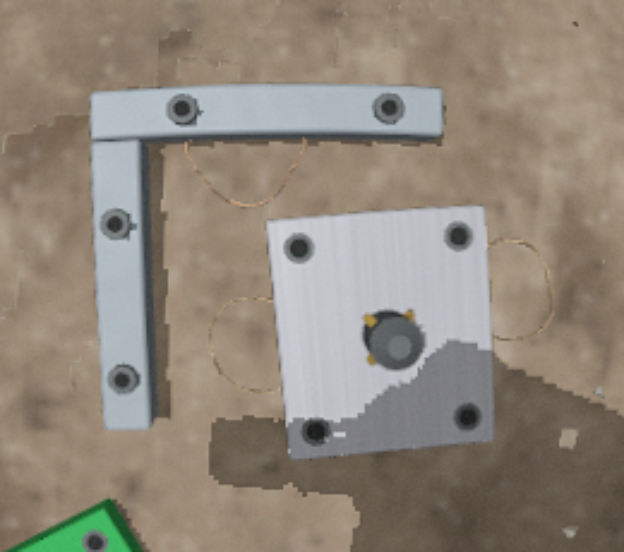

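The crop shows the plate's corners at (267,221), (484,206), (493,440) and (290,460), the stud tip at about (398,345), and the rails' inner top edges. I'll convert these and check them against the given sizes.

```bash
python3 - <<'E'
from h import *
w=dict(np.load("w3.npz"));f=lambda p,z:wrist_ray(w,np.array(p)/2.4+[170-.3,20-.3],z)[:2]
P=np.array([f(p,.014) for p in [(267,221),(484,206),(493,440),(290,460)]]);print("plate",P.round(4).tolist(),P.mean(0).round(4),[np.linalg.norm(P[i]-P[i-1]).round(4) for i in range(4)])
e=P[0]+P[1]-P[2]-P[3];print("plate yaw",np.arctan2(e[1],e[0])); e=P[0]+P[3]-P[1]-P[2];print(np.arctan2(-e[0],e[1]))
print("stud tip",f((399,347),.042))
a,b=f((150,139),.022),f((440,136),.022);c,d=f((139,150),.022),f((150,425),.022)
far=a-b;print("far yaw",np.arctan2(-far[0],far[1]),"left yaw",np.arctan2(*(c-d)[::-1]),a,b,c,d)
print("outer far thick",[f(p,.022) for p in[(150,91),(440,88)]],"left outer",f((92,150),.022),f((104,425),.022))
A=np.c_[b-a,c-d];k=np.linalg.solve(A,d-a)[0];print("corner",a+k*(b-a))
E
```

```text
plate [[0.5876, -0.0089], [0.6016, -0.0865], [0.5142, -0.102], [0.4999, -0.0247]] [ 0.5508 -0.0555] [np.float64(0.0891), np.float64(0.0789), np.float64(0.0888), np.float64(0.0787)]
plate yaw 0.17680205186249415
0.1808466065399044
stud tip [ 0.550596   -0.05551651]
far yaw 0.10101234186922264 left yaw 0.09497670290104798 [0.61383319 0.03350728] [ 0.62392655 -0.0660747 ] [0.6097934 0.0370592] [0.51165149 0.02770988]
outer far thick [array([0.63095149, 0.03484489]), array([ 0.64121099, -0.06464438])] left outer [0.6092992  0.05369704] [0.5103614  0.04482591]
corner [0.61343798 0.0374064 ]
```

Sizes check out: the plate reads 89×79 mm, the rail 17–18 mm, and the stud sits over the plate centre. The plate is at (0.551, −0.0555) with yaw 0.179. The corner is at (0.613, 0.037) with yaw 0.098. The plate needs about +26 mm in x and +46 mm in y in the corner's frame. I'll set two spread fingers behind the −x edge, parallel to the far rail.

```bash
python3 -m crank '[[0.4,-0.038,0.047,0,-0.018],[0.4,-0.038,0.047,0,-0.018],[0.4,-0.038,0.047,0.06,-0.018],[0.4,-0.038,0.047,0.11,-0.018],[0.4,-0.038,0.047,0.145,-0.018],[0.4,-0.038,0.047,0.145,-0.018]]'
python3 - <<'E'
from h import *
w=wrist();cv2.imwrite("pics/w4.png",w["img"])
E
```

```text
t: 3.18
tcp_pos: [0.4736, -0.0626, 0.0044]
eef_rot: [-3.135, -0.156, 0.008]
force: [-0.2, 0.4, 0.4]
width: 0.401
grasp_force: 0.0
```

View pics/w4.png

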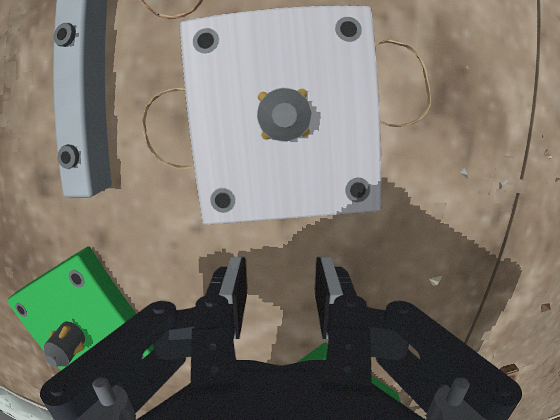

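The fingers sit square behind the plate's −x edge (columns 200–380, row ~215) and clear of the green plates. I'll push forward gently.

```bash
python3 -m crank '[[0.4,0.012,0,0,0],[0.4,0.02,0,0,0],[0.4,0.025,0,0,0],[0.4,0.03,0,0,0],[0.4,0.035,0,0,0],[0.4,0.04,0,0,0],[0.4,0.044,0,0,0],[0.4,0.044,0,0,0]]'; python3 -m crank '[[0.4,0.002,0,0,0],[0.4,0.003,0,0,0],[0.4,0.003,0,0,0]]'
```

```text
t: 4.22
tcp_pos: [0.5206, -0.0591, 0.0068]
eef_rot: [3.137, 0.157, 0.001]
force: [-3.1, -0.4, 1.8]
width: 0.402
grasp_force: 1.4
t: 4.6
tcp_pos: [0.5209, -0.0589, 0.0062]
eef_rot: [-3.137, -0.158, 0.008]
force: [-12.3, -2.3, 9.2]
width: 0.401
grasp_force: 6.0
```

Contact with the far rail shows as −12 N, and the TCP's position agrees with the plate being on the rail. Next I'll back off, lift, turn 90° and go beside the −y edge.

```bash
python3 -m crank '[[0.4,-0.015,0,0,0],[0.4,-0.015,0.02,-0.05,0],[0.4,0.0,0.066,-0.09,-0.15],[0.4,0.0565,0.066,-0.09,-0.33],[0.4,0.0565,0.066,-0.09,-0.51],[0.4,0.0565,0.066,-0.09,-0.69],[0.4,0.0565,0.066,-0.09,-0.87],[0.4,0.0565,0.066,-0.09,-1.05]]';python3 -m crank '[[0.4,0,0,0,-0.18],[0.4,0,0,0,-0.36],[0.4,0,0,0,-0.521],[0.4,0,0,0,-0.521],[0.4,0,0,0,-0.521]]'
python3 - <<'E'
from h import *
s=bot.get_state();T=wpose(s);print("yaw",np.arctan2(T[1,0],T[0,0]),s["tcp_pos"])
w=wrist();np.savez("w5.npz",**w);cv2.imwrite("pics/w5.png",w["img"])
E
```

```text
t: 5.6
tcp_pos: [0.5862, -0.119, 0.0965]
eef_rot: [2.631, 1.715, 0.002]
force: [0.4, 0.9, 0.0]
width: 0.4
grasp_force: 0.0
t: 6.22
tcp_pos: [0.586, -0.1189, 0.0965]
eef_rot: [2.111, 2.326, 0.001]
force: [0.2, 0.1, -0.1]
width: 0.399
grasp_force: 0.0
yaw 1.6676071065532616 [ 0.58602224 -0.11894963  0.09647063]
```

View pics/w5.png

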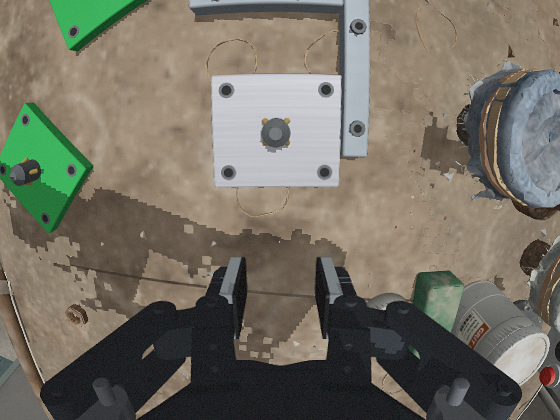

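The plate is flush on the far rail and parallel to both. Its −y edge is at row 186, columns 212–340, centred on the fingers. I'll check the clearance by ray before descending.

```bash
python3 - <<'E'
from h import *
w=dict(np.load("w5.npz"));T=wpose(bot.get_state())
for p in [(212,187),(340,186)]:print((np.linalg.inv(T)@np.r_[wrist_ray(w,p,.014),1])[:3].round(4))
E
python3 -m crank '[[0.4,0,0,0.05,0],[0.4,0,0,0.092,0],[0.4,0,0,0.092,0]]'
```

```text
[ 0.0243 -0.0485  0.0824]
[0.0249 0.0438 0.0825]
t: 6.65
tcp_pos: [0.5849, -0.1186, 0.0023]
eef_rot: [-2.108, -2.326, 0.001]
force: [-0.5, -0.3, 0.5]
width: 0.403
grasp_force: 0.0
```

```bash
python3 -m crank '[[0.4,0.01,0,-0.002,0],[0.4,0.018,0,-0.002,0],[0.4,0.026,0,-0.002,0],[0.4,0.034,0,-0.002,0],[0.4,0.042,0,-0.002,0],[0.4,0.05,0,-0.002,0],[0.4,0.056,0,-0.002,0],[0.4,0.056,0,-0.002,0]]'; python3 -m crank '[[0.4,0.002,0,0,0],[0.4,0.004,0,0,0],[0.4,0.004,0,0,0]]'
```

```text
t: 7.65
tcp_pos: [0.5809, -0.0627, 0.0072]
eef_rot: [2.106, 2.329, 0.001]
force: [1.0, -0.8, 1.7]
width: 0.399
grasp_force: 0.8
t: 8.02
tcp_pos: [0.5807, -0.0598, 0.0071]
eef_rot: [2.106, 2.328, 0.0]
force: [0.8, -5.3, 3.5]
width: 0.399
grasp_force: 2.4
```

```bash
python3 -m crank '[[0.4,0.002,0,0,0],[0.4,0.002,0,0,0]]'; python3 -m crank '[[0.4,0.002,0,0,0],[0.4,0.002,0,0,0]]'
```

```text
t: 8.28
tcp_pos: [0.5805, -0.0582, 0.0071]
eef_rot: [2.106, 2.328, -0.0]
force: [-0.4, -7.0, 3.3]
width: 0.398
grasp_force: 3.2
t: 8.52
tcp_pos: [0.5804, -0.058, 0.0071]
eef_rot: [2.105, 2.327, -0.003]
force: [-0.6, -12.9, 3.0]
width: 0.404
grasp_force: 6.6
```

Contact with the left rail is made: the tool stopped where predicted and the force rose to 13 N. I'll back off, lift and inspect the gaps.

```bash
python3 -m crank '[[0.4,-0.015,0,0,0],[0.4,-0.025,0,-0.05,0],[0.4,-0.04,0,-0.09,0],[0.4,-0.04,0,-0.09,0]]'
python3 - <<'E'
from h import *
w=wrist();np.savez("w6.npz",**w);g=w["img"][0:250,140:430];cv2.imwrite("pics/w6.png",cv2.resize(g,None,fx=2.4,fy=2.4,interpolation=cv2.INTER_CUBIC))
E
```

```text
t: 9.02
tcp_pos: [0.5861, -0.0965, 0.1]
eef_rot: [2.105, 2.324, 0.005]
force: [-0.3, 0.3, -0.6]
width: 0.4
grasp_force: 0.0
```

View pics/w6.png

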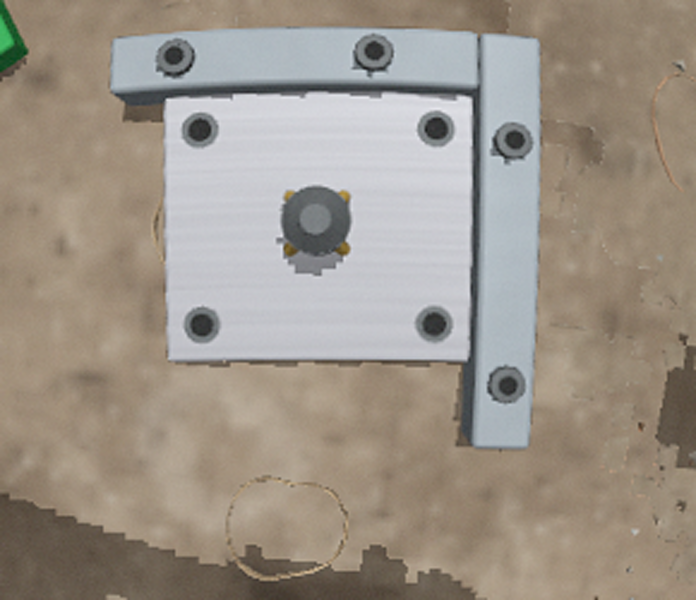

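The plate lies flush on both rails: the far rail's face runs along the plate's right edge and the left rail's along its top, with no wedge. The stud is at (315,219) in the crop. Next is the cap: I'll move above it with the gripper open, finger line along the diagonal.

```bash
python3 -m crank '[[1,-0.06,-0.02,-0.02,0.18],[1,-0.12,-0.04,-0.02,0.36],[1,-0.18,-0.06,-0.02,0.54],[1,-0.2034,-0.0747,-0.02,0.72],[1,-0.2034,-0.0747,-0.02,0.785],[1,-0.2034,-0.0747,-0.02,0.785],[1,-0.2034,-0.0747,-0.02,0.785]]'
python3 - <<'E'
from h import *
w6=dict(np.load("w6.npz"));print("stud tip",wrist_ray(w6,np.array([315,219])/2.4+[140-.3,-.3],.042).round(4), "plate corners",[wrist_ray(w6,np.array(p)/2.4+[140-.3,-.3],.014)[:2].round(4).tolist() for p in[(165,98),(473,96),(469,360),(168,360)]])
w=wrist();g=w["img"];cv2.imwrite("pics/w7.png",g);m=cv2.inRange(g,(150,150,150),(255,255,255))
n,l,s,ce=cv2.connectedComponentsWithStats(m)
T=wpose(bot.get_state());print(T[:3,3])
for i in range(1,n):
    if s[i,4]>800: print(s[i],ce[i],wrist_ray(w,ce[i],.036).round(4),(np.linalg.inv(T)@np.r_[wrist_ray(w,ce[i],.036),1])[:3].round(4))
E
```

```text
t: 9.95
tcp_pos: [0.5291, -0.3036, 0.1151]
eef_rot: [-2.835, -1.349, 0.001]
force: [-0.2, 0.4, 0.3]
width: 0.998
grasp_force: 0.0
stud tip [ 0.5727 -0.0074  0.042 ] plate corners [[0.5247, 0.0278], [0.6137, 0.0366], [0.6213, -0.0423], [0.5322, -0.0508]]
[ 0.52936706 -0.30373883  0.11542597]
[ 260  196   52   49 1727] [284.60625362 219.32773596] [ 0.5324 -0.3045  0.036 ] [0.0013 0.003  0.0794]
```

View pics/w7.png

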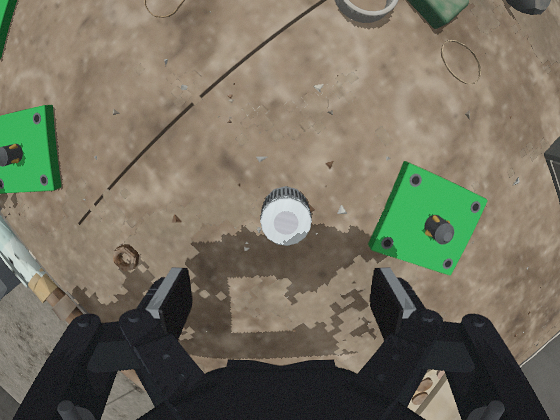

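The cap's top centre is at (285,218), 1–3 mm off the finger centre line. The nearest green plate corner is at (372,240), so I'll narrow the opening to keep clear of it. I'll descend and grip.

```bash
python3 -m crank '[[0.65,0.001,0.003,0,0],[0.65,0.001,0.003,0,0],[0.65,0.001,0.003,0.05,0],[0.65,0.001,0.003,0.09,0],[0.65,0.001,0.003,0.105,0],[0.65,0.001,0.003,0.105,0]]';python3 -m crank '[[0.2,0,0,0,0],[0.2,0,0,0,0],[0.2,0,0,0,0],[0.2,0,0,0,0]]' 90
```

```text
t: 10.75
tcp_pos: [0.5321, -0.3056, 0.0107]
eef_rot: [-2.837, -1.346, 0.001]
force: [0.3, -0.2, 0.8]
width: 0.647
grasp_force: 0.0
t: 11.25
tcp_pos: [0.5339, -0.3072, 0.0138]
eef_rot: [2.835, 1.345, 0.003]
force: [0.0, 1.2, 6.8]
width: 0.403
grasp_force: 90.3
```

```bash
python3 -m crank '[[0.2,0,0,-0.03,0],[0.2,0,0,-0.08,0],[0.2,0,0,-0.1,0],[0.2,0.05,-0.03,-0.1,0],[0.2,0.1,-0.06,-0.1,0],[0.2,0.15,-0.09,-0.1,0],[0.2,0.2,-0.125,-0.1,0],[0.2,0.237,-0.148,-0.1,0]]';python3 -m crank '[[0.2,0.02,-0.012,0,0],[0.2,0.02,-0.012,0,0],[0.2,0.02,-0.012,0,0]]'
python3 - <<'E'
from h import *
w=wrist();T=wpose(bot.get_state());g=w["img"];cv2.imwrite("pics/w8.png",g);print(T[:3,3],bot.get_state()["width"])
z=T[2,3]+.024
m=cv2.inRange(g[180:330,220:345],(140,140,140),(255,255,255));n,l,s,ce=cv2.connectedComponentsWithStats(m)
for i in range(1,n):
    if s[i,4]>300:
        uv=ce[i]+[220,180];X=wrist_ray(w,uv,z);print(s[i],uv,X,(np.linalg.inv(T)@np.r_[X,1])[:3].round(4))
E
```

```text
t: 12.25
tcp_pos: [0.5672, -0.0261, 0.111]
eef_rot: [-2.837, -1.348, 0.0]
force: [0.0, -0.7, -1.4]
width: 0.407
grasp_force: 89.9
t: 12.62
tcp_pos: [0.571, -0.0063, 0.1111]
eef_rot: [2.838, 1.346, -0.001]
force: [0.2, -0.3, -1.1]
width: 0.405
grasp_force: 89.9
[ 0.57099716 -0.00668463  0.11113284] 0.40770623861276417
[   0    0  125   62 4917] [281.45007118 203.86028066] [0.59887399 0.02680998 0.13513284] [ 0.0436  0.0004 -0.024 ]
[ 23  83  61  43 818] [270.61858191 274.9608802 ] [0.57596842 0.00581526 0.13513284] [ 0.0128 -0.0041 -0.024 ]
```

View pics/w8.png

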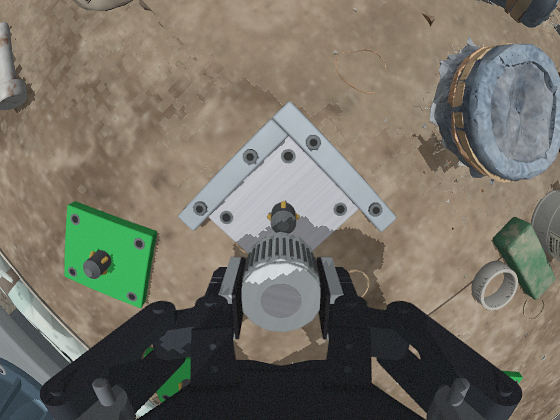

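The cap is held upright between the pads, top disc about (243–321, 262–332) with its inner disc centred at (280,300). The stud is visible at (285,215) ahead, the plate still sits in the corner. I'll compute the cap axis in tool coordinates.

```bash
python3 - <<'E'
from h import *
w=wrist();T=wpose(bot.get_state());g=w["img"];Ti=np.linalg.inv(T)
for h in (.022,.0255):
  for uv in [(243,296),(321,296),(282,298),(280,300),(282,331)]:
    X=wrist_ray(w,uv,T[2,3]+h);print(h,uv,(Ti@np.r_[X,1])[:3].round(4))
print("stud in tool",(Ti@[.573,-.007,.042,1])[:3].round(4), wproj(w,[.573,-.007,.042]),wproj(w,[.573,-.007,.014]))
roi=cv2.cvtColor(g[265:335,235:330],cv2.COLOR_BGR2GRAY);print(roi[35,::4].tolist());print(roi[::4,45].tolist())
E
```

```text
0.022 (243, 296) [ 0.0007 -0.0162 -0.022 ]
0.022 (321, 296) [ 0.0007  0.018  -0.022 ]
0.022 (282, 298) [-0.0001  0.0009 -0.022 ]
0.022 (280, 300) [-0.0012  0.     -0.022 ]
0.022 (282, 331) [-0.0189  0.0009 -0.022 ]
0.0255 (243, 296) [ 0.003  -0.0158 -0.0255]
0.0255 (321, 296) [ 0.003   0.0175 -0.0255]
0.0255 (282, 298) [ 0.0022  0.0009 -0.0255]
0.0255 (280, 300) [ 0.0011  0.     -0.0255]
0.0255 (282, 331) [-0.0161  0.0009 -0.0255]
stud in tool [0.0012 0.0017 0.0692] [282.5859213  224.40823949] [282.37333016 212.05071123]
[32, 27, 146, 141, 142, 141, 143, 124, 126, 120, 123, 121, 118, 118, 119, 120, 124, 142, 146, 148, 142, 142, 27, 37]
[213, 214, 178, 146, 143, 124, 122, 129, 120, 122, 121, 124, 119, 120, 140, 139, 138, 127]
```

The cap axis is at tool (−0.001, 0.001) and the stud at (0.001, 0.002), so I'll shift by about (0.002, 0.002). First I'll go down to just above the stud, then over its taper while watching the side forces.

```bash
python3 -m crank '[[0.2,0.002,0.002,0,0],[0.2,0.002,0.002,0.03,0],[0.2,0.002,0.002,0.05,0],[0.2,0.002,0.002,0.05,0]]'; python3 -m crank '[[0.2,0,0,0.006,0],[0.2,0,0,0.012,0],[0.2,0,0,0.012,0]]'; python3 -c "
from h import *
print(bot.get_state()['force'],tool(bot.get_state()['force']))"
```

```text
t: 13.22
tcp_pos: [0.5725, -0.0057, 0.0596]
eef_rot: [-2.837, -1.344, 0.005]
force: [0.8, -0.2, -0.8]
width: 0.403
grasp_force: 89.8
t: 13.6
tcp_pos: [0.5739, -0.0055, 0.0493]
eef_rot: [-2.838, -1.346, 0.0]
force: [-0.4, 0.2, -0.6]
width: 0.405
grasp_force: 89.9
[-0.40849502  0.18409888 -0.62582544] [-0.11587399 -0.43279595  0.62584259]
```

The mouth is over the tip with no side force. Down to just above the springs.

```bash
python3 -m crank '[[0.2,0,0,0.004,0],[0.2,0,0,0.007,0],[0.2,0,0,0.007,0]]'; python3 -c "
from h import *
print(tool(bot.get_state()['force']))
c=bot.camera('top');cv2.imwrite('pics/t9.png',c['img'])"
```

```text
t: 13.98
tcp_pos: [0.5737, -0.0054, 0.042]
eef_rot: [-2.838, -1.346, 0.001]
force: [-0.2, 0.0, -0.4]
width: 0.402
grasp_force: 89.9
[-0.12846599 -0.17274517  0.44765394]
```

```bash
python3 -m crank '[[0.2,0,0,0.003,0],[0.2,0,0,0.006,0],[0.2,0,0,0.009,0],[0.2,0,0,0.012,0],[0.2,0,0,0.015,0],[0.2,0,0,0.017,0],[0.2,0,0,0.018,0],[0.2,0,0,0.018,0]]' 100; python3 -c "
from h import *
print(tool(bot.get_state()['force']))"
```

```text
t: 15.02
tcp_pos: [0.574, -0.0052, 0.0277]
eef_rot: [-2.838, -1.347, 0.001]
force: [-16.8, 0.6, 33.4]
width: 0.396
grasp_force: 105.1
[-10.14081536 -13.40245671 -33.33599044]
```

The cap is seated: the TCP is at 27.7 mm against 27.8 predicted, with 33 N bearing down. The side push into the far rail is 17 N, so I'll trim it without easing the down force, leaving a light bias into the corner.

```bash
python3 -m crank '[[0.2,0,-0.0008,0,0],[0.2,-0.0003,-0.0017,0,0],[0.2,-0.0003,-0.0017,0,0],[0.2,-0.0003,-0.0017,0,0]]'; python3 - <<'E'
from h import *
print(bot.get_state()["force"])
w=wrist();np.savez("w9.npz",**w);a=cv2.resize(w["img"][60:340,130:440],None,fx=1.5,fy=1.5)
s=bot.camera("scene")["img"];p=np.r_[.573,-.007,.03]
c=bot.camera("scene");q=c["K"]@(c["R"]@p+c["t"]);q=(q[:2]/q[2]).astype(int);print(q)
b=c["img"][max(q[1]-60,0):q[1]+60,max(q[0]-50,0):q[0]+50];b=cv2.resize(b,(330,420))
cv2.imwrite("pics/w9.png",np.hstack([a[:420],b]))
E
```

```text
t: 15.52
tcp_pos: [0.5739, -0.0052, 0.0277]
eef_rot: [2.836, 1.346, 0.002]
force: [-11.0, -0.6, 27.5]
width: 0.401
grasp_force: 104.4
[-10.98692339  -0.57029948  27.54367851]
[288 224]
```

View pics/w9.png

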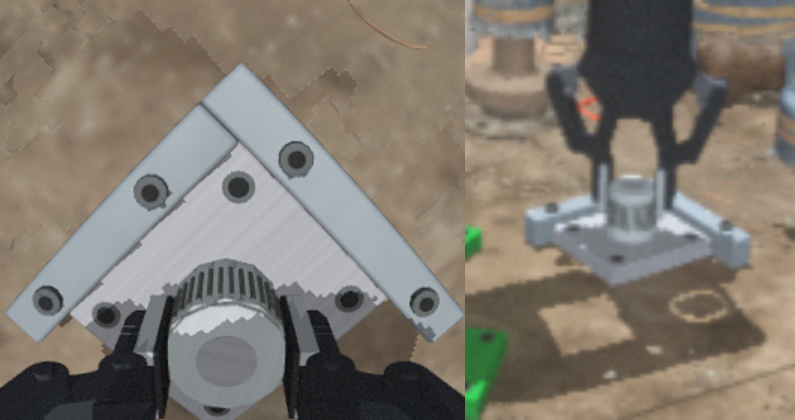

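The wrist view shows the plate flat against both rails with no gap. The cap is on the plate, and its top disc is at (281,300), the same place relative to the pads as before pressing, so it did not slip. The scene crop shows the cap flush on the plate. The push is steady at 27 N, so I'm handing in.

```bash
python3 -c "
from bench import bot
print(bot.get_state()['force']);print(bot.hand_in())"
```

```text
[-10.1599467   -1.042514    26.71279988]
the job is handed in; nothing more can be done
None
```

The job is handed in: the plate is flat against both rails, and the cap is on the stud and flush on the plate. The gripper is still pressing down with about 27 N, and the ring, nut, arbor and green plates were not touched.

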